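# Make the capacitor bank safe, find its loose terminal bolt and hold its cover open

## Task

Make the capacitor bank safe by pressing the loose shorting plug fully home in its socket. Then tap down lightly on the terminal bolts to find the one that gives way, lift that bolt's cover to well past half-way up, and finish still holding it open so that the joint under it can be got at. Keep the other covers shut and leave the multimeter, parts drawer and spanner where they are.

Things in the scene. Friction and masses are not known exactly. Their poses are not given: they have to be found in the camera images.
- plug_mid (a point): Centre (half-way up) of the loose black shorting plug, standing on its foot on the bench: 44 mm (x) by 28 mm (y) by 64 mm tall, about 90 g, same after a half turn. An ear at each x end (68 mm over both), underside 18 mm above the foot; the part below goes into the socket. Grip it across the 28 mm, well up: the fingertips must stay less than 14 mm below this point.
- socket (a point): Centre of the mouth of the grey socket on the rig, beyond cover c, 40 mm above the bench; z up. Upright recess 47 mm (x) by 31 mm (y), housing 78 by 50 mm. The plug drops in loosely for 10 mm, meets stiff contacts and takes about 10 N pressed down to go the last 8 mm, till its ears lie on the housing; it then stays. Fully home, its centre is 14 mm above this point.
- head_a (a point): Centre of the top of the brass bolt of the first (left end seen from the robot when the rig is square to it) pole. Hexagon head 17 mm across, upright through a 28 mm square opening in the cover; its top is 12 mm above the shut cover's upper face and 60 mm above the bench.
- bolt_a (a joint): How far that bolt has been pushed down (m). A sound bolt gives less than 2 mm when tapped; the loose one slides down 5 mm under 3 to 4 N and stays down. All three look alike and read 0 until tapped; which one is loose differs each time.
- tongue_a (a point): Grip point on the lifting tongue of that cover: a flat bar 14 mm wide (y), 8 mm thick (z), sticking out 38 mm from the cover's front edge towards the robot. The point is in mid-thickness, 14 mm from the free end, 48 mm above the bench when shut; clear below. The frame turns with the cover: x to the hinge, y along its axis. Tongues are 75 mm apart.
- hinge_a (a point): Point on the hinge axis of that cover, 82 mm behind the tongue's grip point, 46 mm above the bench; the axis is this frame's y, x points away from the tongue, z up.
- cover_a (a joint): Angle of that cover (rad): 0 shut, grows as the tongue is lifted, stop at 1.45 (nearly upright). A light spring (about 0.7 N at the tongue) shuts it when let go. Pinched by the two sides of its tongue (along y), it can turn between the fingers while they keep pointing down.
- head_b (a point): Centre of the top of the brass bolt of the middle pole. Hexagon head 17 mm across, upright through a 28 mm square opening in the cover; its top is 12 mm above the shut cover's upper face and 60 mm above the bench.
- bolt_b (a joint): How far that bolt has been pushed down (m). A sound bolt gives less than 2 mm when tapped; the loose one slides down 5 mm under 3 to 4 N and stays down. All three look alike and read 0 until tapped; which one is loose differs each time.
- tongue_b (a point): Grip point on the lifting tongue of that cover: a flat bar 14 mm wide (y), 8 mm thick (z), sticking out 38 mm from the cover's front edge towards the robot. The point is in mid-thickness, 14 mm from the free end, 48 mm above the bench when shut; clear below. The frame turns with the cover: x to the hinge, y along its axis. Tongues are 75 mm apart.
- hinge_b (a point): Point on the hinge axis of that cover, 82 mm behind the tongue's grip point, 46 mm above the bench; the axis is this frame's y, x points away from the tongue, z up.
- cover_b (a joint): Angle of that cover (rad): 0 shut, grows as the tongue is lifted, stop at 1.45 (nearly upright). A light spring (about 0.7 N at the tongue) shuts it when let go. Pinched by the two sides of its tongue (along y), it can turn between the fingers while they keep pointing down.
- head_c (a point): Centre of the top of the brass bolt of the last (next to the shorting socket) pole. Hexagon head 17 mm across, upright through a 28 mm square opening in the cover; its top is 12 mm above the shut cover's upper face and 60 mm above the bench.
- bolt_c (a joint): How far that bolt has been pushed down (m). A sound bolt gives less than 2 mm when tapped; the loose one slides down 5 mm under 3 to 4 N and stays down. All three look alike and read 0 until tapped; which one is loose differs each time.
- tongue_c (a point): Grip point on the lifting tongue of that cover: a flat bar 14 mm wide (y), 8 mm thick (z), sticking out 38 mm from the cover's front edge towards the robot. The point is in mid-thickness, 14 mm from the free end, 48 mm above the bench when shut; clear below. The frame turns with the cover: x to the hinge, y along its axis. Tongues are 75 mm apart.
- hinge_c (a point): Point on the hinge axis of that cover, 82 mm behind the tongue's grip point, 46 mm above the bench; the axis is this frame's y, x points away from the tongue, z up.
- cover_c (a joint): Angle of that cover (rad): 0 shut, grows as the tongue is lifted, stop at 1.45 (nearly upright). A light spring (about 0.7 N at the tongue) shuts it when let go. Pinched by the two sides of its tongue (along y), it can turn between the fingers while they keep pointing down.
- multimeter_at (a point): Bystander: middle of the underside of a blue digital multimeter lying on the bench, 185 x 92 x 40 mm. Do not disturb.
- drawer_at (a point): Bystander: middle of the underside of a small open white parts drawer on the bench, 135 x 56 x 40 mm, holding components. Do not disturb.
- spanner_at (a point): Bystander: middle of a 170 mm steel spanner lying on the bench in front of the rig. Do not disturb.
Not all that is in view belongs to the job. Of the things that look like the part that bears plug_mid, the smallest one is meant.

How it is judged:
By the outcome, as a careful person would: the job done as asked, in the order asked, and still so for the second after the job is handed in, while the arm keeps its last pose, push and grip.
It also fails if it takes over 64 s, if anything falls off the work surface, if the arm or the gripper's body presses on something with over 40 N, if the wrist force passes 120 N, or if a joint passes its speed limit or range.

## Robot

A 6-joint arm with a two-finger parallel gripper is mounted at the origin on the work surface. World frame = base frame: x ahead of the robot, y to its left, z up, the work surface at z = 0. Lengths are in mm, angles in rad, forces in N, time in s.
With the tool pointing down it reaches from about 350 to 925 mm from the base axis. Payload 6.4 kg.
Tool frame: the origin (TCP) lies where the fingers leave the gripper's body, on its centre line; the fingertips stand 73 mm ahead of it and the grasp point (between the pads) lies 54 mm ahead of it; z points along the fingers, y is the line along which they close (so a half turn about z gives the same grasp; the last joint's range is limited). The gripper opens to 85 mm and grips with 20 to 120 N. Pads are 22 mm wide; open, the fingers measure 114 mm over their backs; the gripper's body (76 mm by 85 mm) begins 54 mm behind the grasp point. The pads swing forward as they close: fully open they stand 13 mm farther back than shut.
Start: joints at [0.998, 0.245, 1.558, -0, 1.339, -0.174], TCP at [252.402, 599.006, 303.89] pointing down, gripper open.
Joint ranges: [-3.13, 3.13], [-1.02, 2.26], [0.13, 2.54], [-0.95, 4.09], [0.21, 2.88], [-2.74, 2.74]. Speed limits (rad/s): [2.57, 2.57, 3.14, 3.14, 3.14, 3.14].

## Interface

Orientations are given as a 3x3 rotation matrix whose columns are the frame's x, y, z axes.
In Python, from plant import env gives the robot as it stands.
- The arm moves only by the tool drive_tool, never from a script. Its argument "targets" is one flat list of numbers, 7 for each row, row after row: the turn, a rotation vector about the tool's x, y, z in degrees, then the shift along the tool's x, y, z in mm, then the closure in counts, from 0 (fully open) to 255 (shut). A call has 1 to 20 rows; each row is the pose to reach, as a shift and turn from the pose commanded when the call began, along the tool's axes at that moment; what a row does not reach only later rows make up. A row lasts 1/10 s, in which the tool goes at most 50 mm and 8.59 degrees, less where a joint would pass 70% of its speed; a pose out of reach is approached as far as the arm can. A call with a gripper value outside its range is refused whole. The fingers move at their own pace and stop on an object; "force" is the grip in N (left out, the last holds). Time passes only in rows, so rows that repeat a pose let the fingers close. It gives the time, the measured TCP pose, the force, the opening and the grip force at its end, in the units of the state.
- env.get_obs(): the state, without advancing time (a new reading comes with each control period).
- env.get_image(name): name is "scene" or "top" or "wrist"; returns the picture (480x640x3 uint8, blue, green, red); there is no depth.
- env.camera_info(name): a dict with "fovy" (degrees; the focal length in pixels is half the picture's height over the tangent of half this angle, whatever the lens; pixels are square), "cx", "cy" (the principal point, pixels), "xyz" and "attitude" of the camera in the world. Camera axes: x right, y up, looking along -z (the intrinsics and any distortion apply to the point x, -y, -z); pixel columns grow to the right and rows downward; lengths in mm; the calibration is good to about 2 mm. A picture is of the moment at which its call begins: read the wrist's pose just before it. camera_info takes no time and is no camera call; for the wrist camera it gives the pose at the moment of the call.
- env.job_done(): hands the job in; it is judged then, once.
The state is a dict: "clock": time; "qpos": joint angles; "qvel": joint speeds; "joint_torque": joint torques, N m; "tcp_pos": TCP position; "tool_rot": TCP orientation; "wrist_force": force on the tool from outside, world axes, zero at the start; "moment": the same for the moment, N m; "width": opening from 0.0 (shut) to 1.0 (fully open); "grip_force": force on a finger pad.
Only numpy, scipy, OpenCV 4.12 (cv2) and the standard library are available. Lean on these libraries where they do the work, as an engineer would, in place of code of your own. Each camera call takes 0.05 s, during which the arm holds its last target. There are 200 camera calls.

## Working session

There is one attempt and no reset: what is moved stays moved. The work goes in short steps, Python scripts to look and compute and a tool call to move; the robot and the scene stay as the last step left them, time stands still between calls to the robot, and variables do not carry over. Pictures are saved under pics/ and viewed, at most 10 in all, crops included, and the job is handed in when it is done.

Besides the shell and the picture viewer there is one more tool, called by a JSON object that holds its "op" and its "data". drive_tool: Moves the arm, as the interface text tells. Its arguments: {"type":"object","properties":{"targets":{"type":"array"},"force":{"type":"number"}},"required":["targets"]}

```bash
mkdir -p pics; ls
python3 - <<'E'
from plant import env
import cv2
for n in("scene","top"):
    print(n,env.camera_info(n)); cv2.imwrite(f"pics/{n}0.png",env.get_image(n))
print(env.camera_info("wrist"));print(env.get_obs())
E
```

```text
pics
scene {'fovy': 52.56760769961713, 'cx': 318.70431116211125, 'cy': 239.22181029098496, 'xyz': array([1166.78795939,  274.55442466,  881.44862911]), 'attitude': array([[-0.40391279, -0.68306739,  0.60850094],
       [ 0.91460303, -0.28781778,  0.28401094],
       [-0.01886122,  0.67125245,  0.7409888 ]])}
top {'fovy': 44.87566157310072, 'cx': 321.39870352518665, 'cy': 238.5510209335884, 'xyz': array([ 271.56675632,  -32.53267829, 1260.30963477]), 'attitude': array([[ 9.16896374e-03,  9.79140643e-01, -2.02976679e-01],
       [-9.99957685e-01,  9.12962329e-03, -1.13013254e-03],
       [ 7.46541914e-04,  2.02978452e-01,  9.79182920e-01]])}
{'fovy': 64.33717527025561, 'cx': 315.20041356205195, 'cy': 243.2449021242944, 'xyz': array([186.34230128, 627.6006209 , 372.64935606]), 'attitude': array([[ 0.38878835, -0.88471458, -0.25714537],
       [ 0.92132475,  0.37270785,  0.11067771],
       [-0.00207808, -0.27994459,  0.96001391]])}
{'clock': 0.1, 'qpos': array([ 9.97935961e-01,  2.45746151e-01,  1.55889537e+00, -3.23076891e-05,
        1.33868271e+00, -1.74094071e-01]), 'qvel': array([-4.47220983e-05, -4.98485768e-04, -2.84922809e-03,  1.04374335e-03,
       -3.08864612e-03, -3.38864874e-04]), 'joint_torque': array([-1.31172228e-04, -4.30670071e+01, -3.27128720e+01, -1.04321653e-04,
        2.85279122e-03, -8.29692027e-06]), 'tcp_pos': array([252.17327793, 598.6833402 , 302.88742384]), 'tool_rot': array([[-9.21543494e-01,  3.88274075e-01, -9.12158271e-04],
       [ 3.88275053e-01,  9.21542357e-01, -1.47217933e-03],
       [ 2.68983416e-04, -1.71084558e-03, -9.99998500e-01]]), 'wrist_force': array([ 0.75949235, -0.50845049, -0.18588965]), 'moment': array([ 0.01617019, -0.06428781, -0.00853202]), 'grip_force': 0.0, 'width': 0.9960268124754816}
```

View pics/scene0.png

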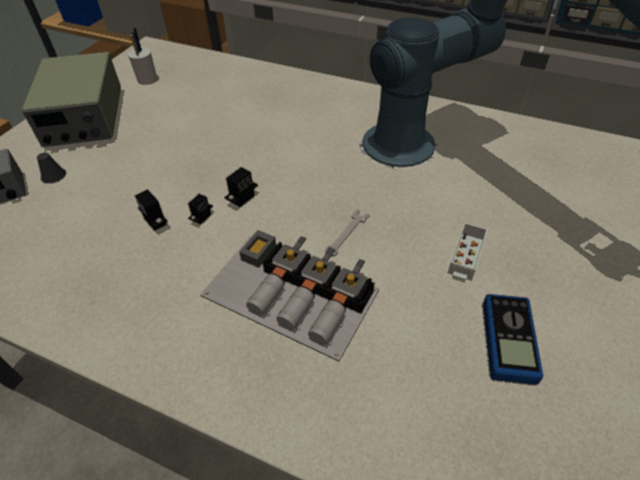

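View pics/top0.png

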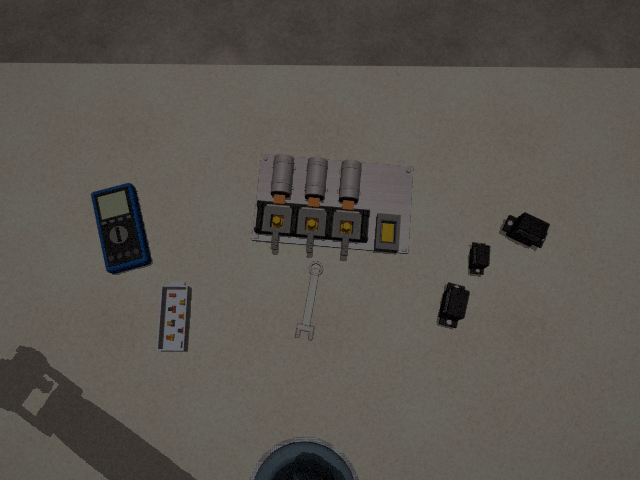

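The scene picture shows the rig (socket near (258,247), bolts near (290,255), (319,266) and (350,282)) and three black plugs. The smallest plug is at (200,208). In the top picture that plug is at (479,258), the socket at (388,233), the bolts at (277,221), (312,224) and (347,227), and the spanner at (310,300).

```bash
cat > h.py <<'E'
import numpy as np, cv2
from plant import env
def ray(info,px):
    f=240/np.tan(np.radians(info['fovy']/2))
    px=np.atleast_2d(px).astype(float)
    d=np.c_[(px[:,0]-info['cx'])/f,-(px[:,1]-info['cy'])/f,-np.ones(len(px))]
    return info['xyz'],d@info['attitude'].T
def onz(info,px,z):
    o,d=ray(info,px); return o+d*((z-o[2])/d[:,2])[:,None]
def blobs(mask,amin):
    n,l,s,c=cv2.connectedComponentsWithStats(mask.astype(np.uint8))
    return [(s[i,4],c[i],l==i) for i in range(1,n) if s[i,4]>=amin]
def proj(info,P):
    f=240/np.tan(np.radians(info['fovy']/2))
    q=(np.atleast_2d(P)-info['xyz'])@info['attitude']
    return np.c_[info['cx']-f*q[:,0]/q[:,2],info['cy']+f*q[:,1]/q[:,2]]
E
python3 - <<'E'
from h import *
np.set_printoptions(precision=1,suppress=True)
im=cv2.imread('pics/top0.png');I=env.camera_info('top')
hsv=cv2.cvtColor(im,cv2.COLOR_BGR2HSV)
m=cv2.inRange(hsv,(18,130,80),(35,255,255));m[:200]=0;m[260:]=0
for a,c,_ in blobs(m,10): print('yel',a,c,onz(I,c,60)[0],onz(I,c,40)[0],onz(I,c,20)[0])
bl=(im.max(2)<50);bl[:,:430]=0;bl[:150]=0;bl[350:]=0
for a,c,mm in blobs(bl,30):
    r=cv2.minAreaRect(np.argwhere(mm)[:,::-1].astype(np.float32)); print('blk',a,c,onz(I,c,32)[0],r)
s=cv2.imread('pics/scene0.png');J=env.camera_info('scene')
for c in ((290,255),(319,266),(350,282)):print(onz(J,c,60)[0])
print(onz(J,(258,245),40)[0],onz(J,(200,208),32)[0])
E
```

```text
yel 41 [276.  219.3] [561.3  65.5  60. ] [566.1  67.2  40. ] [571.   68.8  20. ]
yel 44 [310.6 222.6] [554.8  -8.   60. ] [559.5  -7.5  40. ] [564.2  -7.1  20. ]
yel 45 [346.2 225.6] [548.9 -83.4  60. ] [553.5 -84.2  40. ] [558.1 -85.1  20. ]
yel 194 [387.3 232.1] [ 535.6 -170.4   60. ] [ 540.  -172.7   40. ] [ 544.4 -175.    20. ]
blk 1099 [526.4 229.4] [ 550.5 -474.9   32. ] ((525.45361328125, 228.51705932617188), (43.44236373901367, 29.613445281982422), 24.775144577026367)
blk 559 [478.5 257.6] [ 487.6 -368.4   32. ] ((478.8756408691406, 258.2411193847656), (20.590396881103516, 31.704936981201172), 4.085616588592529)
blk 968 [452.9 304.7] [ 386.2 -309.8   32. ] ((453.194091796875, 305.37646484375), (25.923192977905273, 43.169166564941406), 12.528807640075684)
[560.2 -79.9  60. ]
[563.8  -8.   60. ]
[578.   69.8  60. ]
[ 547.  -170.4   40. ] [ 488.3 -369.9   32. ]
```

{"op": "drive_tool", "data": {"targets": [0, 0, -18, -490, -498, 0, 0, 0, 0, -18, -490, -498, 0, 0, 0, 0, -18, -490, -498, 0, 0, 0, 0, -18, -490, -498, 0, 0, 0, 0, -18, -490, -498, 0, 0, 0, 0, -18, -490, -498, 0, 0, 0, 0, -18, -490, -498, 0, 0, 0, 0, -18, -490, -498, 0, 0, 0, 0, -18, -490, -498, 0, 0, 0, 0, -18, -490, -498, 0, 0, 0, 0, -18, -490, -498, 0, 0, 0, 0, -18, -490, -498, 0, 0, 0, 0, -18, -490, -498, 0, 0, 0, 0, -18, -490, -498, 0, 0, 0, 0, -18, -490, -498, 0, 0, 0, 0, -18, -490, -498, 0, 0, 0, 0, -18, -490, -498, 0, 0, 0, 0, -18, -490, -498, 0, 0]}}

```text
clock: 1.9
tcp_pos: [510.1, -48.9, 303.7]
tool_rot: [[-0.997, 0.083, -0.0], [0.083, 0.997, 0.0], [0.0, 0.0, -1.0]]
wrist_force: [-0.1, -0.1, -0.3]
width: 0.999
grip_force: 0.0
```

Run:
```python
from h import *
np.set_printoptions(precision=1,suppress=True)
I=env.camera_info('wrist');im=env.get_image('wrist');cv2.imwrite('pics/w1.png',im)
import pickle;pickle.dump(I,open('w1.pkl','wb'))
print(env.get_obs()['clock'],I['xyz'])
```

```text
1.95 [438.9 -41.9 373.5]
```

View pics/w1.png

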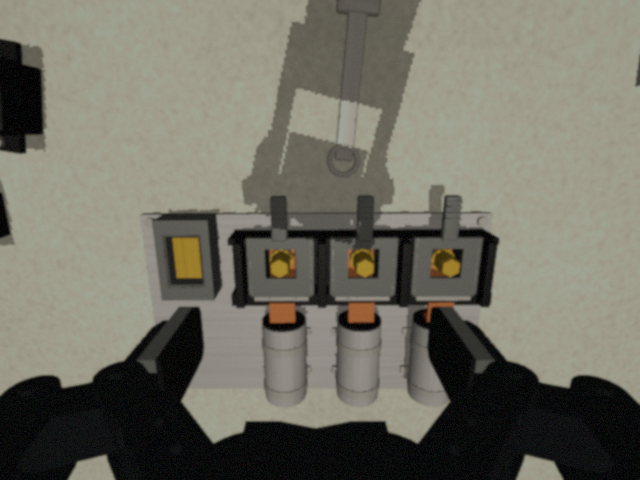

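Wrist picture: the socket (yellow recess) is at (187,258), the bolt tops are at about c (282,267), b (363,268) and a (449,267), the tongue tips are near row 197, and robot-side is up. Next I'll measure these.

Run:
```python
from h import *
import pickle
np.set_printoptions(precision=1,suppress=True,linewidth=200)
I=pickle.load(open('w1.pkl','rb'));im=cv2.imread('pics/w1.png')
hsv=cv2.cvtColor(im,cv2.COLOR_BGR2HSV);g=cv2.cvtColor(im,cv2.COLOR_BGR2GRAY)
m=cv2.inRange(hsv,(20,130,60),(35,255,255));m[:220]=0;m[300:]=0
for a,c,mm in blobs(m,20):
    p=np.argwhere(mm)[:,::-1]; print('yel',a,c,p.min(0),p.max(0),onz(I,c,60)[0])
print('col profile row 258',g[258,140:225]); print('row profile col 190',g[208:305,190]); print('hue',hsv[258,160:210:3,0],hsv[258,160:210:3,1])
cv2.imwrite('pics/c1.png',cv2.resize(im[190:310,145:345],(800,480),interpolation=cv2.INTER_CUBIC))
```

```text
yel 1134 [186.6 257.4] [171 237] [201 278] [ 533.4 -161.4   60. ]
yel 539 [363.1 262.2] [351 249] [374 277] [550.5  -9.5  60. ]
yel 548 [446.3 262.3] [431 249] [460 276] [556.6  62.5  60. ]
yel 528 [279.9 262.7] [269 250] [292 277] [545.  -81.5  60. ]
col profile row 258 [159 159 159 159 157 153 149 147 146 147 148 149 148 146 145 137 120 100  89  89  89  91  89  86  80  71  64  57  42  36  30  25  33  56  88 111 121 125 122 126 126 124 122 121 121 121 124 126 125
 126 124 125 125 125 124 125 124 123 121 107  89  73  74  86  91  90  93  93  93  86  74  53  30  31  29  31  28  33  45  72 111 134 141 144 145]
row profile col 190 [141 119 101  93  83  61  37  35  30  30  32  46  69  85  93  95  95  94  93  94  95  94  94  92  92  91  82  73  69  86 107 121 123 125 125 126 126 126 126 125 125 127 125 125 126 126 126 125 125
 126 124 126 126 127 126 126 126 125 126 126 122 126 130 126 125 127 127 125 122 105  74  48  31  31  33  44  59  71  75  78  87  91  89  90  91  90  91  89  90  89  92 101 120 133 140 141 141]
hue [34 30 36 42 15 22 22 22 23 22 22 22 22 22 33 30 35] [ 20  15  20  34  44 189 185 186 185 179 185 183 192 188  31  20  16]
```

View pics/c1.png

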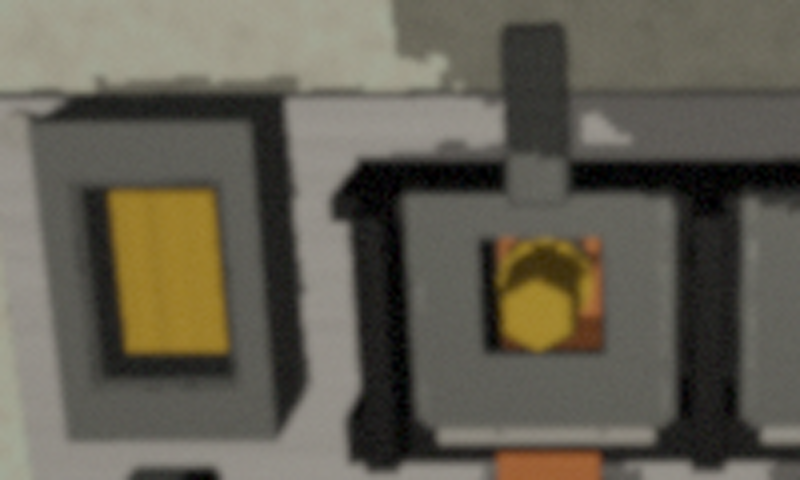

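The crop shows the socket's top-face corners at about (32,118), (252,120), (277,438) and (70,438). The mouth corners are about (82,186), (215,188), (232,378) and (105,378), bolt c's hexagon top is centred at (538,314), and tongue c's end is at (533,25).

Run:
```python
from h import *
import pickle
np.set_printoptions(precision=1,suppress=True,linewidth=200)
I=pickle.load(open('w1.pkl','rb'));im=cv2.imread('pics/w1.png')
u=lambda p:(np.array(p)+.5)/4-.5+[145,190]
def rect(P,n):
    P=np.array(P);c=P.mean(0);ex=((P[2]+P[3])-(P[0]+P[1]))/2;ey=((P[1]+P[2])-(P[0]+P[3]))/2
    print(n,c,'Lx',np.linalg.norm(ex),np.degrees(np.arctan2(ex[1],ex[0])),'Ly',np.linalg.norm(ey),np.degrees(np.arctan2(-ey[0],ey[1])))
rect(onz(I,u([(32,118),(252,120),(277,438),(70,438)]),40),'housing')
rect(onz(I,u([(82,186),(215,188),(232,378),(105,378)]),40),'mouth')
print('head c',onz(I,u([(538,314)]),60)); print('tongue c end',onz(I,u([(503,25),(565,25)]),52).mean(0))
hsv=cv2.cvtColor(im,cv2.COLOR_BGR2HSV)
m=cv2.inRange(hsv,(20,130,100),(35,255,255));m[:255]=0;m[300:]=0;m[:,:230]=0
for a,c,mm in blobs(m,20):print('head',a,c,onz(I,c,60)[0])
# second ray: top camera
t=cv2.imread('pics/top0.png');J=env.camera_info('top')
h2=cv2.cvtColor(t,cv2.COLOR_BGR2HSV);m=cv2.inRange(h2,(18,130,60),(35,255,255))
for p in ([533,-161,40],[547,-81,60],[553,-9,60],[559,66,60]): print(proj(J,p))
g=cv2.cvtColor(t,cv2.COLOR_BGR2GRAY)
cv2.imwrite('pics/c2.png',np.vstack([cv2.resize(t[190:265,245:415],(680,300),interpolation=cv2.INTER_CUBIC),cv2.resize(t[225:300,400:570],(680,300),interpolation=cv2.INTER_CUBIC)]))
```

```text
housing [ 542.2 -171.8   40. ] Lx 77.57473499524232 -4.917953339449965 Ly 49.167893603553374 -5.0365216165094555
mouth [ 542.4 -171.7   40. ] Lx 46.491181291813525 -4.590430852580493 Ly 29.949993957753136 -5.218854917476489
head c [[549.9 -82.7  60. ]]
tongue c end [488.  -77.5  52. ]
head 292 [280.2 267.5] [549.3 -81.7  60. ]
head 31 [352.1 259.4] [547.1 -18.8  60. ]
head 36 [433.1 260.3] [553.8  51.1  60. ]
head 261 [364.6 267.9] [555.9  -8.4  60. ]
head 252 [450.5 267.5] [561.7  66.3  60. ]
[[381.9 235.2]]
[[345.  226.5]]
[[311.1 223.4]]
[[275.8 220.3]]
```

View pics/c2.png

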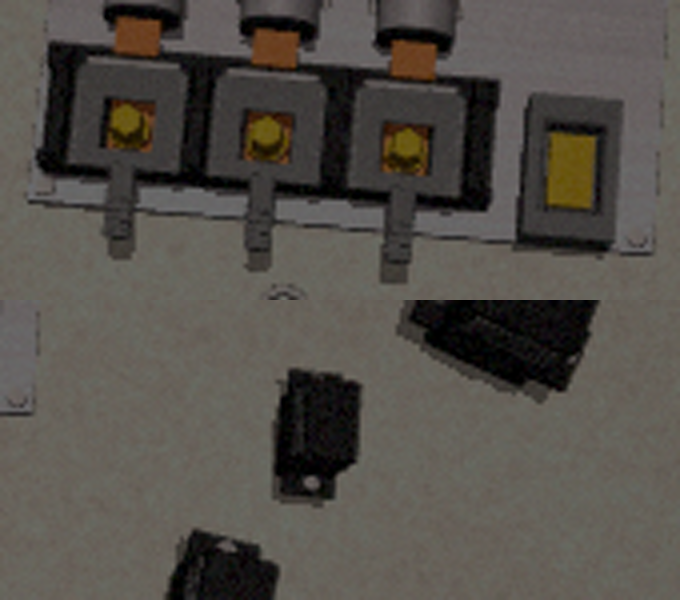

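The crop confirms the plug is upright with its long axis nearly along the bench x. The measured socket sizes (77.6×49.2 and 46.5×30 mm) and the bolt spacing match the figures given. I'll move over the plug next.

{"op": "drive_tool", "data": {"targets": [0, 0, 0, 28, -322, 50, 0, 0, 0, 0, 28, -322, 50, 0, 0, 0, 0, 28, -322, 50, 0, 0, 0, 0, 28, -322, 50, 0, 0, 0, 0, 28, -322, 50, 0, 0, 0, 0, 28, -322, 50, 0, 0, 0, 0, 28, -322, 50, 0, 0, 0, 0, 28, -322, 50, 0, 0, 0, 0, 28, -322, 50, 0, 0, 0, 0, 28, -322, 50, 0]}}

```text
clock: 2.95
tcp_pos: [456.0, -367.1, 254.1]
tool_rot: [[-0.997, 0.083, 0.0], [0.083, 0.997, 0.0], [-0.0, 0.0, -1.0]]
wrist_force: [0.2, 0.1, -0.5]
width: 0.999
grip_force: 0.0
```

Run:
```python
from h import *
np.set_printoptions(precision=1,suppress=True)
I=env.camera_info('wrist');im=env.get_image('wrist')
import pickle;pickle.dump(I,open('w2.pkl','wb'))
cv2.imwrite('pics/w2f.png',im)
J=env.camera_info('top')
u=lambda p:(np.array(p)+.5)/4-.5+[245,190]
P=onz(J,u([(530,95),(622,100),(612,243),(522,238)]),40);print('top housing',P.mean(0),P)
p=proj(I,[488,-369,32])[0].astype(int);print(p,env.get_obs()['tcp_pos'])
x,y=np.clip(p[0]-100,0,440),np.clip(p[1]-75,0,330);print(x,y)
cv2.imwrite('pics/w2.png',cv2.resize(im[y:y+150,x:x+200],(800,600),interpolation=cv2.INTER_CUBIC))
```

```text
top housing [ 540.8 -173.1   40. ] [[ 581.3 -151.2   40. ]
 [ 579.  -200.9   40. ]
 [ 500.3 -194.1   40. ]
 [ 502.5 -146.1   40. ]]
[314 265] [ 456.1 -367.1  254.2]
214 190
```

View pics/w2.png

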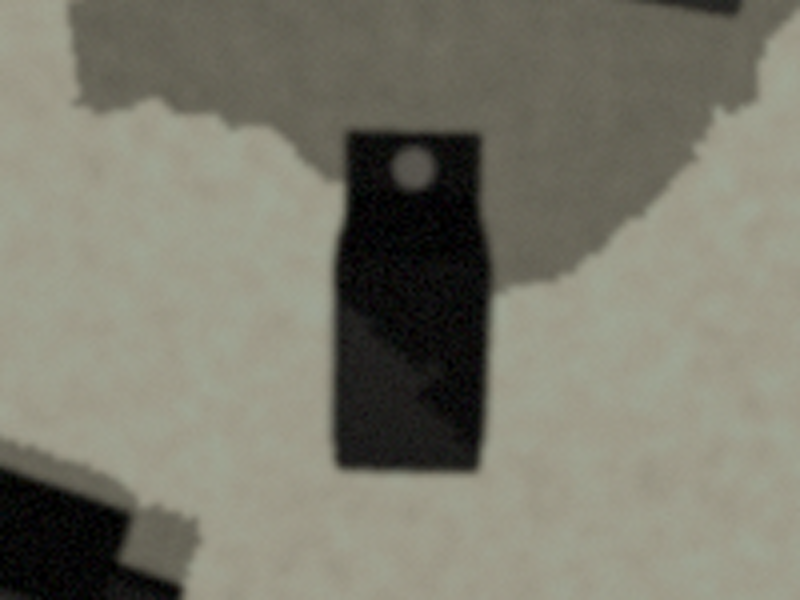

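The plug stands upright in the crop. Its front ear edge runs from (347,133) to (480,133), its top face spans columns 336–490 near row 262, and its far top edge runs from (338,468) to (480,468).

Run:
```python
from h import *
import pickle
np.set_printoptions(precision=1,suppress=True,linewidth=200)
I=pickle.load(open('w2.pkl','rb'))
u=lambda p:(np.array(p)+.5)/4-.5+[214,190]
f=onz(I,u([(338,468),(480,468)]),64);n=onz(I,u([(336,262),(490,262)]),64)
print('far',f,np.linalg.norm(f[1]-f[0]));print('near',n,np.linalg.norm(n[1]-n[0]))
for z in(22,24,26): print('ear',z,onz(I,u([(347,133),(480,133)]),z),onz(I,u([(413,167)]),z))
d=f.mean(0)-n.mean(0);print(np.linalg.norm(d),np.degrees(np.arctan2(d[1],d[0])))
e=f[1]-f[0];print(np.degrees(np.arctan2(-e[0],e[1])))
T=cv2.imread('pics/top0.png');J=env.camera_info('top')
u=lambda p:(np.array(p)+.5)/4-.5+[400,225-75]
t=onz(J,u([(290,370),(360,378)]),64);print('top far corners',t)
```

```text
far [[ 508.4 -383.2   64. ]
 [ 510.6 -356.9   64. ]] 26.46724877222027
near [[ 468.1 -379.7   64. ]
 [ 470.4 -352.3   64. ]] 27.562294121075134
ear 22 [[ 454.4 -378.    22. ]
 [ 456.7 -351.1   22. ]] [[ 462.6 -365.3   22. ]]
ear 24 [[ 454.  -377.9   24. ]
 [ 456.2 -351.2   24. ]] [[ 462.1 -365.2   24. ]]
ear 26 [[ 453.5 -377.8   26. ]
 [ 455.7 -351.3   26. ]] [[ 461.6 -365.2   26. ]]
40.3726104881895 -5.755178962146579
-4.766457635248025
top far corners [[ 514.8 -347.7   64. ]
 [ 510.9 -384.3   64. ]]
```

{"op": "drive_tool", "data": {"targets": [0, 0, 0, -32, 2, 0, 0, 0, 0, 0, -32, 2, 50, 0, 0, 0, 0, -32, 2, 100, 0, 0, 0, 0, -32, 2, 135, 0, 0, 0, 0, -32, 2, 155, 0, 0, 0, 0, -32, 2, 155, 0, 0, 0, 0, -32, 2, 155, 0, 0, 0, 0, -32, 2, 155, 255, 0, 0, 0, -32, 2, 155, 255, 0, 0, 0, -32, 2, 155, 255, 0, 0, 0, -32, 2, 155, 255, 0, 0, 0, -32, 2, 155, 255, 0, 0, 0, -32, 2, 155, 255, 0, 0, 0, -32, 2, 155, 255, 0, 0, 0, -32, 2, 155, 255, 0, 0, 0, -32, 2, 155, 255], "force": 50}}

```text
clock: 4.6
tcp_pos: [487.9, -369.9, 99.8]
tool_rot: [[-0.996, 0.085, 0.001], [0.085, 0.996, -0.001], [-0.001, -0.001, -1.0]]
wrist_force: [0.5, 0.9, 4.9]
width: 0.324
grip_force: 50.0
```

{"op": "drive_tool", "data": {"targets": [0, 0, 0, 0, 0, -40, 255, 0, 0, 0, 0, 0, -80, 255, 0, 0, 0, -10, 40, -90, 255, 0, 0, 0, -20, 90, -90, 255, 0, 0, 0, -30, 140, -90, 255, 0, 0, 0, -37, 185, -90, 255, 0, 0, 0, -37, 201, -90, 255, 0, 0, 0, -37, 201, -90, 255, 0, 0, 0, -37, 201, -90, 255, 0, 0, 0, -37, 201, -90, 255]}}

```text
clock: 5.6
tcp_pos: [541.2, -173.6, 188.8]
tool_rot: [[-0.996, 0.086, -0.0], [0.086, 0.996, -0.0], [0.0, -0.0, -1.0]]
wrist_force: [0.8, 0.3, -1.1]
width: 0.317
grip_force: 49.6
```

Run:
```python
from h import *
import pickle
np.set_printoptions(precision=2,suppress=True)
I=env.camera_info('wrist');im=env.get_image('wrist')
o=env.get_obs();pickle.dump((I,o),open('w3.pkl','wb'))
cv2.imwrite('pics/w3f.png',im);print(o['tcp_pos'],o['tool_rot'],o['width'],o['wrist_force'])
print(proj(I,[542,-172,40]),proj(I,np.array(o['tcp_pos'])-[0,0,73]))
cv2.imwrite('pics/w3.png',cv2.resize(im[130:430,160:460],(600,600),interpolation=cv2.INTER_CUBIC))
```

```text
[ 541.16 -173.71  188.83] [[-1.    0.09 -0.  ]
 [ 0.09  1.   -0.  ]
 [ 0.   -0.   -1.  ]] 0.3205761097493918 [-0.03 -0.37 -0.21]
[[316.4  256.81]] [[312.55 313.11]]
```

View pics/w3.png

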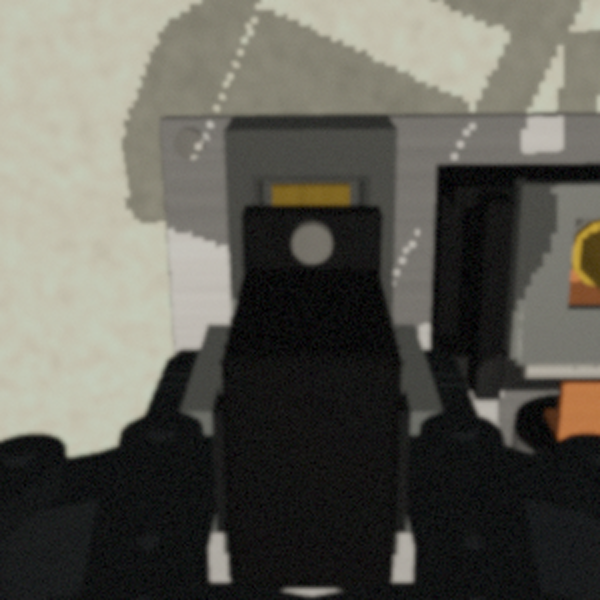

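The plug is held square: its ear front edge runs (245,207)–(381,207) and its hole is at (312,243). Below it the housing's front top edge runs (230,127)–(394,127), and the mouth's front edge runs from about (263,181) to (363,181).

Run:
```python
from h import *
import pickle
np.set_printoptions(precision=2,suppress=True)
I,o=pickle.load(open('w3.pkl','rb'));im=cv2.imread('pics/w3f.png');g=cv2.cvtColor(im,cv2.COLOR_BGR2GRAY).astype(int)
u=lambda p:(np.array(p)+.5)/2-.5+[160,130]
R=o['tool_rot'];rel=lambda P:(P-o['tcp_pos'])@R
for z in (109,112,115):
    e=onz(I,u([(245,207),(381,207)]),z);print('ear',z,rel(e),np.linalg.norm(e[0]-e[1]),rel(onz(I,u([(312,243)]),z)))
print('housing',rel(onz(I,u([(230,127),(394,127)]),40)));print('mouth',rel(onz(I,u([(263,181),(363,181)]),40)))
print(rel(np.array([542.2,-172,40])))
print(g[212,265:375]);print(g[195,260:370]); print(g[180:240,316])
```

```text
ear 109 [[ 32.18 -12.24  79.83]
 [ 32.18  15.32  79.83]] 27.5533414811927 [[24.54  1.34 79.83]]
ear 112 [[ 32.97 -11.97  76.83]
 [ 32.97  15.03  76.83]] 27.00065189776933 [[25.48  1.34 76.83]]
ear 115 [[ 33.76 -11.7   73.83]
 [ 33.76  14.75  73.83]] 26.447962314346015 [[26.43  1.33 73.83]]
housing [[ 37.76 -22.15 148.84]
 [ 37.75  24.97 148.82]]
mouth [[ 21.88 -12.95 148.83]
 [ 21.87  16.37 148.83]]
[ -0.89   1.83 148.83]
[118 118 116 119 119 117 113 100  84  74  73  71  71  73  75  73  69  72
  71  71  74  71  69  74  72  71  77  74  74  71  73  74  72  75  74  74
  74  74  75  72  74  73  73  72  74  73  74  74  73  72  72  72  73  75
  75  73  71  74  73  73  71  72  74  73  73  76  75  73  72  76  71  74
  74  75  74  74  74  74  74  74  75  72  73  73  74  76  76  76  71  75
  77  80  87 103 114 119 117 119 118 117 119 117 118 118 115 118 119 118
 118 118]
[112 121 127 127 123 122 120 120 116 116 114 102  86  72  61  63  61  63
  62  65  64  65  64  66  63  69  66  65  65  64  70  68  67  67  64  65
  69  66  64  66  63  67  66  66  65  68  67  65  64  64  65  66  69  68
  70  69  67  69  70  70  69  67  72  69  66  71  67  70  67  68  68  69
  71  68  68  69  70  70  67  73  71  67  70  69  72  68  69  70  68  72
  72  73  70  71  68  70  74  81  94 109 116 116 117 116 118 115 116 115
 115 117]
[133 131 133 134 134 131 119  91  61  45  46  41  49  48  61  67  73  76
  75  75  70  74  76  74  75  73  75  73  74  71  75  73  72  74  72  74
  74  69  67  65  67  74  82  89  98 101 104  99 100  99  99  89  68  39
  15  13  14  16  26  33]
```

{"op": "drive_tool", "data": {"targets": [0, 0, 0, -0.6, 0.3, 20, 255, 0, 0, 0, -0.6, 0.3, 38, 255, 0, 0, 0, -0.6, 0.3, 44, 255, 0, 0, 0, -0.6, 0.3, 48, 255, 0, 0, 0, -0.6, 0.3, 50, 255, 0, 0, 0, -0.6, 0.3, 52, 255, 0, 0, 0, -0.6, 0.3, 54, 255, 0, 0, 0, -0.6, 0.3, 54, 255, 0, 0, 0, -0.6, 0.3, 54, 255]}}

```text
clock: 6.55
tcp_pos: [542.3, -172.3, 135.3]
tool_rot: [[-0.996, 0.084, 0.001], [0.084, 0.996, -0.001], [-0.001, -0.001, -1.0]]
wrist_force: [-0.0, -2.3, -1.7]
width: 0.323
grip_force: 49.5
```

{"op": "drive_tool", "data": {"targets": [0, 0, 0, 0, 0, 3, 255, 0, 0, 0, 0, 0, 6, 255, 0, 0, 0, 0, 0, 9, 255, 0, 0, 0, 0, 0, 11, 255, 0, 0, 0, 0, 0, 13, 255, 0, 0, 0, 0, 0, 15, 255, 0, 0, 0, 0, 0, 15, 255, 0, 0, 0, 0, 0, 15, 255]}}

```text
clock: 7.35
tcp_pos: [542.5, -172.4, 121.7]
tool_rot: [[-0.996, 0.084, -0.0], [0.084, 0.996, -0.001], [-0.0, -0.001, -1.0]]
wrist_force: [-5.4, 1.1, 12.1]
width: 0.316
grip_force: 51.3
```

{"op": "drive_tool", "data": {"targets": [0, 0, 0, 0, 0, 1.5, 255, 0, 0, 0, 0, 0, 3, 255, 0, 0, 0, 0, 0, 3, 255, 0, 0, 0, 0, 0, 3, 255]}}

```text
clock: 7.75
tcp_pos: [542.6, -172.4, 121.7]
tool_rot: [[-0.996, 0.084, -0.002], [0.084, 0.996, -0.0], [0.002, -0.0, -1.0]]
wrist_force: [-16.9, 4.8, 34.5]
width: 0.321
grip_force: 54.3
```

The plug is home: it held 34 N without moving further, at the expected height. Now I'll release it and rise.

{"op": "drive_tool", "data": {"targets": [0, 0, 0, 0, 0, -4.5, 255, 0, 0, 0, 0, 0, -4.5, 255, 0, 0, 0, 0, 0, -4.5, 110, 0, 0, 0, 0, 0, -4.5, 110, 0, 0, 0, 0, 0, -4.5, 110, 0, 0, 0, 0, 0, -4.5, 110, 0, 0, 0, 0, 0, -15, 110, 0, 0, 0, 0, 0, -40, 110, 0, 0, 0, 0, 0, -80, 110, 0, 0, 0, 0, 45, -80, 255, 0, 0, 0, 0, 90, -80, 255, 0, 0, 0, 0, 90, -80, 255, 0, 0, 0, 0, 90, -60, 255, 0, 0, 0, 0, 90, -30, 255, 0, 0, 0, 0, 90, -30, 255, 0, 0, 0, 0, 90, -30, 255, 0, 0, 0, 0, 90, -30, 255], "force": 30}}

```text
clock: 9.45
tcp_pos: [550.5, -82.9, 148.6]
tool_rot: [[-0.996, 0.085, 0.002], [0.085, 0.996, -0.001], [-0.003, -0.001, -1.0]]
wrist_force: [-0.2, 0.4, 0.6]
width: 0.002
grip_force: 0.0
```

Run:
```python
from h import *
np.set_printoptions(precision=1,suppress=True)
a=env.get_image('scene');b=env.get_image('wrist')[60:360,140:440]
cv2.imwrite('pics/s4.png',np.hstack([cv2.resize(a[205:355,190:390],(400,300),interpolation=cv2.INTER_CUBIC),cv2.resize(b,(300,300))]))
o=env.get_obs();print(o['tcp_pos'],o['wrist_force'],o['width'])
```

```text
[550.5 -82.8 148.6] [ 0.2 -0.5 -0.2] 0.0022868922076713493
```

View pics/s4.png

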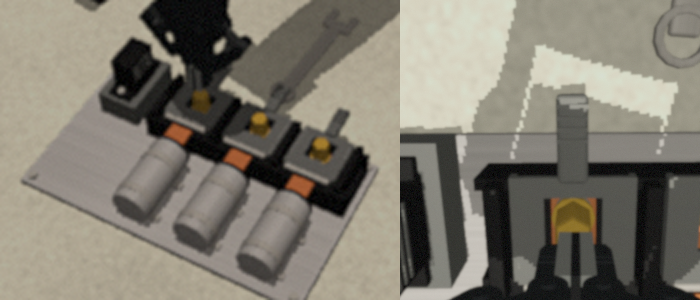

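The plug sits in its socket, and the closed tips are over bolt c ((575,215) in the wrist half). Next I'll tap it.

{"op": "drive_tool", "data": {"targets": [0, 0, 0, 0, 0, 10, 255, 0, 0, 0, 0, 0, 14, 255, 0, 0, 0, 0, 0, 15, 255, 0, 0, 0, 0, 0, 16, 255, 0, 0, 0, 0, 0, 16.5, 255, 0, 0, 0, 0, 0, 16.5, 255, 0, 0, 0, 0, 0, 16.5, 255]}}

```text
clock: 10.25
tcp_pos: [549.5, -82.3, 130.3]
tool_rot: [[-0.996, 0.085, -0.0], [0.085, 0.996, 0.0], [0.0, -0.0, -1.0]]
wrist_force: [-1.6, -0.4, 2.0]
width: -0.002
grip_force: 0.9
```

{"op": "drive_tool", "data": {"targets": [0, 0, 0, 0, 0, 0.7, 255, 0, 0, 0, 0, 0, 1.4, 255, 0, 0, 0, 0, 0, 1.4, 255, 0, 0, 0, 0, 0, 1.4, 255]}}

```text
clock: 10.65
tcp_pos: [549.7, -82.3, 128.9]
tool_rot: [[-0.996, 0.085, 0.001], [0.085, 0.996, 0.0], [-0.0, 0.0, -1.0]]
wrist_force: [-0.4, 0.2, 0.6]
width: 0.002
grip_force: 0.2
```

{"op": "drive_tool", "data": {"targets": [0, 0, 0, 0, 0, 0.8, 255, 0, 0, 0, 0, 0, 1.6, 255, 0, 0, 0, 0, 0, 1.6, 255, 0, 0, 0, 0, 0, 1.6, 255]}}

```text
clock: 11.05
tcp_pos: [549.8, -82.3, 127.8]
tool_rot: [[-0.996, 0.085, 0.0], [0.085, 0.996, 0.0], [-0.0, 0.0, -1.0]]
wrist_force: [-2.1, 0.6, 4.8]
width: 0.0
grip_force: 2.6
```

{"op": "drive_tool", "data": {"targets": [0, 0, 0, 0, 0, 0.6, 255, 0, 0, 0, 0, 0, 0.6, 255, 0, 0, 0, 0, 0, 0.6, 255]}}

```text
clock: 11.35
tcp_pos: [549.8, -82.3, 127.8]
tool_rot: [[-0.996, 0.084, -0.0], [0.084, 0.996, 0.0], [0.0, 0.0, -1.0]]
wrist_force: [-4.4, 1.7, 8.8]
width: -0.0
grip_force: 4.6
```

{"op": "drive_tool", "data": {"targets": [0, 0, 0, 0, 0, -25, 255, 0, 0, 0, 0, 38, -25, 255, 0, 0, 0, 0, 75, -25, 255, 0, 0, 0, 0, 75, -25, 255, 0, 0, 0, 0, 75, -10, 255, 0, 0, 0, 0, 75, -7, 255, 0, 0, 0, 0, 75, -6, 255, 0, 0, 0, 0, 75, -5, 255, 0, 0, 0, 0, 75, -4.5, 255, 0, 0, 0, 0, 75, -4.5, 255, 0, 0, 0, 0, 75, -4.5, 255]}}

```text
clock: 12.45
tcp_pos: [555.6, -7.9, 132.5]
tool_rot: [[-0.996, 0.086, -0.003], [0.086, 0.996, 0.002], [0.004, 0.002, -1.0]]
wrist_force: [-9.0, 5.5, 18.8]
width: -0.006
grip_force: 9.3
```

Bolt b stopped firm at 132.5 mm, while bolt c slid down to 127.8 mm, so c is the loose one. Next I'll go to tongue c.

{"op": "drive_tool", "data": {"targets": [0, 0, 0, 0, 0, -25, 255, 0, 0, 0, 20, -35, -25, 150, 0, 0, 0, 50, -75, -25, 150, 0, 0, 0, 50, -75, -25, 150, 0, 0, 0, 50, -75, -25, 150, 0, 0, 0, 50, -75, -25, 150, 0, 0, 0, 50, -75, -25, 150]}}

```text
clock: 13.15
tcp_pos: [500.3, -77.7, 156.1]
tool_rot: [[-0.996, 0.084, -0.0], [0.084, 0.996, 0.0], [0.0, 0.0, -1.0]]
wrist_force: [-0.7, 1.1, -0.3]
width: 0.411
grip_force: 0.0
```

Run:
```python
from h import *
np.set_printoptions(precision=1,suppress=True)
I=env.camera_info('wrist');b=env.get_image('wrist');o=env.get_obs()
print(o['tcp_pos'],o['width'],proj(I,[[488,-77.5,52],[502,-78.5,52],[549.7,-82.5,55]]))
cv2.imwrite('pics/w5.png',cv2.resize(b[100:400,120:520],(800,600),interpolation=cv2.INTER_CUBIC))
```

```text
[500.3 -77.6 156.1] 0.4131270895579217 [[311.4 260.5]
 [311.8 287.5]
 [312.1 375.4]]
```

View pics/w5.png

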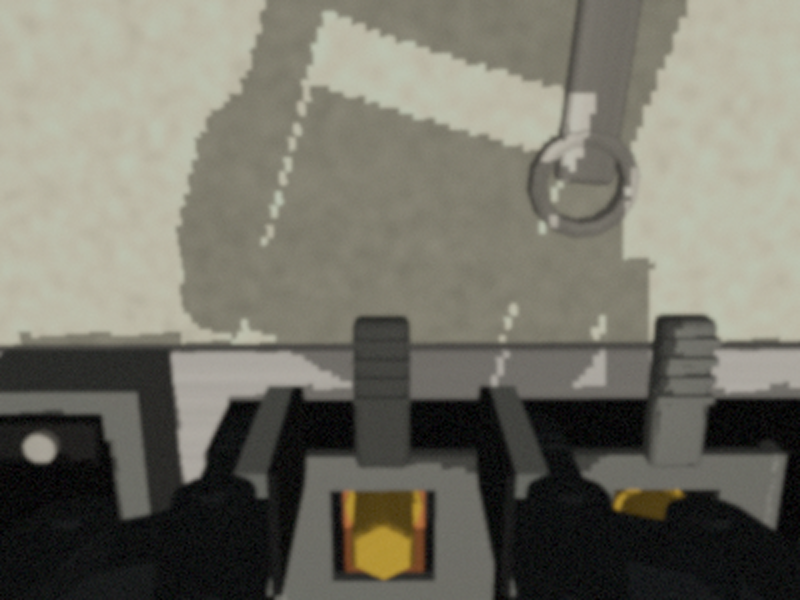

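The tongue's end is at (381,318), as predicted, and it lies midway between the fingers. The socket at left shows the plug's ear seated. Now I'll descend and close.

{"op": "drive_tool", "data": {"targets": [0, 0, 0, 0, 0, 30, 150, 0, 0, 0, 0, 0, 50, 150, 0, 0, 0, 0, 0, 50, 150, 0, 0, 0, 0, 0, 50, 255, 0, 0, 0, 0, 0, 50, 255, 0, 0, 0, 0, 0, 50, 255, 0, 0, 0, 0, 0, 50, 255, 0, 0, 0, 0, 0, 50, 255, 0, 0, 0, 0, 0, 50, 255], "force": 25}}

```text
clock: 14.1
tcp_pos: [500.2, -79.5, 107.6]
tool_rot: [[-0.997, 0.083, 0.001], [0.083, 0.997, -0.004], [-0.001, -0.004, -1.0]]
wrist_force: [-2.8, -8.3, -1.4]
width: 0.155
grip_force: 27.9
```

{"op": "drive_tool", "data": {"targets": [0, 0, 0, 0, -1, 0, 255, 0, 0, 0, 0, -1, -4, 255, 0, 0, 0, -0.6, -1, -8.4, 255, 0, 0, 0, -1.2, -1, -12.5, 255, 0, 0, 0, -2.1, -1, -16.7, 255, 0, 0, 0, -3.1, -1, -20.7, 255, 0, 0, 0, -4.3, -1, -24.7, 255, 0, 0, 0, -5.8, -1, -28.7, 255, 0, 0, 0, -7.4, -1, -32.6, 255, 0, 0, 0, -9.2, -1, -36.3, 255, 0, 0, 0, -11.2, -1, -40, 255, 0, 0, 0, -11.2, -1, -40, 255, 0, 0, 0, -11.2, -1, -40, 255]}}

```text
clock: 15.4
tcp_pos: [511.6, -80.6, 147.4]
tool_rot: [[-0.996, 0.084, 0.002], [0.084, 0.996, -0.002], [-0.002, -0.002, -1.0]]
wrist_force: [0.6, -5.4, -3.4]
width: 0.156
grip_force: 27.4
```

{"op": "drive_tool", "data": {"targets": [0, 0, 0, -2.2, -0.5, -3.6, 255, 0, 0, 0, -4.6, -0.5, -7.1, 255, 0, 0, 0, -7.1, -0.5, -10.4, 255, 0, 0, 0, -9.8, -0.5, -13.6, 255, 0, 0, 0, -12.7, -0.5, -16.7, 255, 0, 0, 0, -15.7, -0.5, -19.6, 255, 0, 0, 0, -18.8, -0.5, -22.4, 255, 0, 0, 0, -22.1, -0.5, -25, 255, 0, 0, 0, -25.5, -0.5, -27.5, 255, 0, 0, 0, -29.1, -0.5, -29.8, 255, 0, 0, 0, -32.8, -0.5, -31.8, 255, 0, 0, 0, -36.5, -0.5, -33.8, 255, 0, 0, 0, -36.5, -0.5, -33.8, 255, 0, 0, 0, -36.5, -0.5, -33.8, 255, 0, 0, 0, -36.5, -0.5, -33.8, 255]}}

```text
clock: 16.9
tcp_pos: [546.8, -83.6, 180.2]
tool_rot: [[-0.996, 0.084, -0.001], [0.084, 0.996, -0.0], [0.001, -0.0, -1.0]]
wrist_force: [-2.4, -4.1, -1.7]
width: 0.153
grip_force: 27.1
```

Run:
```python
from h import *
np.set_printoptions(precision=1,suppress=True)
a=env.get_image('scene');b=env.get_image('wrist');o=env.get_obs()
print(o['clock'],o['tcp_pos'],o['width'],o['wrist_force'],o['grip_force'])
cv2.imwrite('pics/s6.png',np.hstack([cv2.resize(a[205:355,190:390],(400,300),interpolation=cv2.INTER_CUBIC),cv2.resize(b,(400,300))]))
```

```text
17.0 [546.8 -83.6 180.2] 0.1553084628534724 [-1.9 -4.8 -2. ] 27.047897279262543
```

View pics/s6.png

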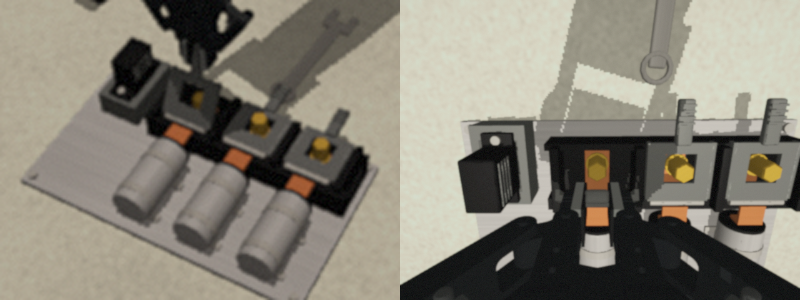

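Cover c stands open at about 1.1 rad, still pinched by its tongue. Covers a and b are shut, the plug is seated, and the spanner hasn't moved. I'll hand the job in.

```bash
python3 -c "
from plant import env
print(env.job_done())"
```

```text
the job is handed in; nothing more can be done
None
```

I pressed the plug fully home, found bolt c to be the loose one, and handed the job in at 17 s with the arm still holding cover c open at about 1.1 rad; bolt a was not tapped, and the b tap was firmer than intended (about 19 N).

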